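Eject the pressed brick through the guard window

ROBOT

A 6-joint arm with a two-finger parallel gripper is mounted at the origin on the work surface. World frame = base frame: x ahead of the robot, y to its left, z up, the work surface at z = 0. Lengths are in m, angles in rad, forces in N, time in s.
With the tool pointing down it reaches from about 0.275 to 0.725 m from the base axis. Payload 15.9 kg.
Tool frame: the origin (TCP) lies midway between the tips of the shut fingers; the grasp point (between the pads) lies 19 mm behind it; z points along the fingers, y is the line along which they close (so a half turn about z gives the same grasp; the last joint's range is limited). The gripper opens to 85 mm and grips with 20 to 120 N. Pads are 22 mm wide; open, the fingers measure 114 mm over their backs; the gripper's body (76 mm by 85 mm) begins 54 mm behind the grasp point. The pads swing forward as they close: fully open they stand 13 mm farther back than shut.
Start: joints at [1.319, 0.213, -0.034, 1.323, 0, 1.571], TCP at [0.125, 0.484, 0.231] pointing down, gripper open.
Joint ranges: [-2.98, 2.98], [-0.74, 1.72], [-1.14, 1.35], [-2.1, 2.04], [-1.57, 1.44], [-3.14, 3.14]. Speed limits (rad/s): [1.89, 1.89, 2.39, 2.57, 3.14, 3.14].

INTERFACE

Orientations are given as a unit quaternion [w, x, y, z].
In Python, from workcell import ctrl gives the robot as it stands.
- The arm moves only by the tool send_rows, never from a script. Its argument "series" is a list of rows, each an object with "xyz": the shift along the tool's x, y, z in mm, a list of three; "yaw": the turn about the tool's z in units of 5 degrees (1.0 is 5 degrees); "jaw": the opening, from 0 (shut) to 1 (fully open). In form: [{"xyz": [dx, dy, dz], "yaw": yaw, "jaw": jaw}, ...]. A call has 1 to 20 rows; each row shifts and turns the commanded pose from where the row before left it, along the tool's axes as they then stand; what a row does not reach is not made up. A row lasts 1/10 s, in which the tool goes at most 50 mm and 8.59 degrees, less where a joint would pass 70% of its speed; a pose out of reach is approached as far as the arm can. A call is refused whole if a number of a shift passes 50 or a number of a turn 1, either way. A call with a gripper value outside its range is refused whole. The fingers move at their own pace and stop on an object; the grip force is fixed at half the most. Time passes only in rows, so rows that do not move let the fingers close. It gives the time, the measured TCP pose, the force, the opening and the grip force at its end, in the units of the state.
- ctrl.get_state(): the state, without advancing time (a new reading comes with each control period).
- ctrl.grab_frame(name): name is "scene" or "top" or "wrist"; returns the picture (420x560x3 uint8, red, green, blue); there is no depth.
- ctrl.camera_params(name): a dict with "vfov" (degrees; the focal length in pixels is half the picture's height over the tangent of half this angle, whatever the lens; pixels are square), "cx", "cy" (the principal point, pixels), "k1" (the pictures are not rectified: a ray, as slopes to the right and down, at radius r is drawn at 1 + k1 r^2 times it, then the intrinsics apply), "rvec" (rotation vector, rad) and "tvec" (3), from world to camera coordinates, as OpenCV has them; the wrist camera has in their place "tool_from_camera" (4x4, takes a point from camera to tool coordinates, whose origin is the TCP and whose axes are the flange's). Camera axes: x right, y down, z forward; pixel columns grow to the right and rows downward; lengths in m; the calibration is good to about 2 mm. A picture is of the moment at which its call begins: read the wrist's pose just before it. camera_params takes no time and is no camera call.
- ctrl.finish_job(): hands the job in; it is judged then, once.
The state is a dict: "clock": time; "joints": joint angles; "qvel": joint speeds; "joint_torque": joint torques, N m; "ee_pos": TCP position; "eef_rot": TCP orientation; "ft_force": force on the tool from outside, world axes, zero at the start; "ft_torque": the same for the moment, N m; "grip_width": opening from 0.0 (shut) to 1.0 (fully open); "grasp_force": force on a finger pad.
Only numpy, scipy, OpenCV 4.12 (cv2) and the standard library are available. Lean on these libraries where they do the work, as an engineer would, in place of code of your own. Each camera call takes 0.05 s, during which the arm holds its last target. There are 200 camera calls.

TASK

A freshly pressed brick is still down in the mould of the bench screw press. Reach with the fingertips through the window of the press guard and push the pedal of the ejector lever all the way down, so that the brick is raised out of the mould, then draw the hand back out and clear. Do not touch the guard or the window's frame, do not touch or take the brick (leave it standing on the ejector), and leave everything else on the table where it is.

Things in the scene. Friction and masses are not known exactly. Their poses are not given: they have to be found in the camera images.
- press: Grey screw press fixed to the table. Origin on the table below the ejector lever's pivot (axis along y, 85 mm up); -x is the operator's side, facing the robot within 17 deg. In its frame, mm: base x -215..185, y +-160, 25 high; pillars at x 110, y +-120; crosshead 340 to 390 up; handwheel radius 94 at 520 up over x 110; mould 104 x 150 at x 110, top 150 up.
- guard: Fixed guard over the press's operator end: mesh sides and front, and on top a 4 mm aluminium sheet sloping 20 deg, rising towards +x (away from the robot), with one window. Axes as the press, origin at the press's but shifted up to 12 mm along y. In its frame, mm: y +-125; front at x -205, sheet 104 up; rear edge at x 5, sheet 180 up. Not to be touched by hand or arm.
- window (a point): Centre of the guard's window, in the sheet's upper face, 135 mm above the table. The opening is 135 mm across (guard's y) and 110 mm along the slope, inside a black rubber edging 6 mm wide that stands 3 mm proud of the sheet. Axes: the guard's, level, not tilted with the sheet.
- pedal (a point): Centre of the upper face of the ribbed steel pedal on the operator's end of the lever, under the window. The pedal is 65 (y) x 45 (x) x 9 mm. This point is 117 mm from the pivot towards the operator, 115 mm above the table with the lever up (20 mm below the window's centre), 28 mm lower with it down. Axes: the lever's (see there).
- lever: Steel ejector lever; origin on its pivot, 85 mm up. Axes as the press's while it is up (brick down); pressed, it turns about its y axis, pedal end down, by 0.24 rad to a hard stop (brick raised 26 mm). The pedal face leans 0.12 rad down towards the mould with the lever up, 0.12 rad the other way with it down. Stiff, 10 to 15 N on the pedal; no spring, stays where it is left.
- block: Pink pressed brick in the mould, 60 (x) x 100 (y) x 36 mm, about 0.3 kg, loose with 2 mm of play all round, resting on the ejector plate. Origin: centre of its underside, 108 mm above the table at the start, its top then 6 mm below the mould's rim; raised, its top stands 20 mm above the rim.
- mould_rim (a point): Centre of the mould's mouth, level with its rim, 150 mm above the table and 110 mm beyond the lever's pivot along the press's x. Axes as the press.
- brick_a: finished pink pressed brick, 60 x 100 x 36 mm (x, y, z), on the table left of the press; origin under its centre
- brick_b: second finished pink pressed brick, 60 x 100 x 36 mm (x, y, z), on the table left of the press; origin under its centre
- cup: white plastic measuring mug, 72 mm across, 75 mm tall, handle 25 mm more, beside the guard; origin under its centre
- scraper: steel-bladed scraper (spatula), about 200 mm long, lying beside the guard, along its x axis; origin near its middle, on the table
- jar: glass jar with a steel lid, 64 mm across, 85 mm tall, right of the press; origin under its centre
- tape: roll of brown tape, 70 mm across, 24 mm tall, lying flat right of the press; origin under its centre
- pail: small white lidded pail, about 140 mm across, 146 mm tall, at the right (-y) side of the table; origin under its centre

How it is judged:
On the way, in this order (a step that is already met when the one before it is completed fails the run):
1. the fingers, inside the window, touch the pedal while the lever is still up (contact force between the fingers and lever above 0.5 N and angle between lever's own z axis and vertical below 0.15 rad and x of the grasp point in the frame of window between -0.06 and 0.06 m and y of the grasp point in the frame of window between -0.07 and 0.07 m), for 0.04 s.
2. the pedal has been pushed down to the lever's stop with the hand inside the window (angle between lever's own z axis and vertical above 0.222 rad and x of the grasp point in the frame of window between -0.06 and 0.06 m and y of the grasp point in the frame of window between -0.07 and 0.07 m), for 0.2 s.
At the end, for the whole second after the job is handed in: The lever is down (over 0.215 of its 0.24 rad, within 3 mm of its stop at the pedal), and the brick stands raised on the ejector plate, at rest: its underside 10 to 21 mm below the mould's rim, within 10 mm of the mould's centre and level to 0.1 rad (angle between lever's own z axis and vertical above 0.215 rad and z of block in the frame of mould_rim between -0.021 and -0.01 m and horizontal distance between block and mould_rim below 0.01 m and angle between block's own z axis and vertical below 0.1 rad and linear speed of block below 0.02 m/s); the robot touches nothing.
It fails at once if any part of the hand or arm touches the guard or its window frame (contact force between any of the fingers, the arm and guard above 0.5 N).
It fails at once if the brick in the mould is touched by the hand or arm, or lifted off the ejector (contact force between any of the fingers, the arm and block above 0.5 N or z of block in the frame of mould_rim above -0.006 m).
It fails at once if one of the other things on the table is moved by more than 20 mm (distance of any of brick_a, brick_b, cup, scraper, jar, tape, pail from where it was at the start of the episode above 0.02 m).
It fails at once if the jar, mug or pail is tipped (angle between any of jar, cup, pail's own z axis and vertical above 0.3 rad).
It also fails if it takes over 35 s, if anything falls off the work surface, if the arm or the gripper's body presses on something with over 40 N, if the wrist force passes 120 N, or if a joint passes its speed limit or range.

## Working session

There is one attempt and no reset: what is moved stays moved. The work goes in short steps, Python scripts to look and compute and a tool call to move; the robot and the scene stay as the last step left them, time stands still between calls to the robot, and variables do not carry over. Pictures are saved under pics/ and viewed, at most 10 in all, crops included, and the job is handed in when it is done.

Besides the shell and the picture viewer there is one more tool, called as name(argument=value, ...) on one line, values as JSON. send_rows: Moves the arm, as the interface text tells. Its arguments: {"type":"object","properties":{"series":{"type":"array"}},"required":["series"]}

```bash
mkdir -p pics
python3 - <<'E'
from workcell import ctrl
import cv2
s=ctrl.get_state();print(s)
for n in("scene","top","wrist"):
    print(n,ctrl.camera_params(n))
for n in("scene","top"):
    cv2.imwrite(f"pics/{n}0.png",cv2.cvtColor(ctrl.grab_frame(n),cv2.COLOR_RGB2BGR))
E
```

```text
{'clock': 0.0, 'joints': array([ 1.31900124e+00,  2.13352107e-01, -3.50127047e-02,  1.32346745e+00,
       -1.45630602e-05,  1.57078042e+00]), 'qvel': array([ 0.00051335,  0.00020292, -0.00026587, -0.00113468,  0.00046601,
       -0.00112401]), 'joint_torque': array([-1.00063236e-03, -6.86159921e+01,  4.87112045e+01,  1.77230837e-02,
        2.00538756e-05,  5.86293254e-06]), 'ee_pos': array([0.12450013, 0.48393778, 0.23083658]), 'eef_rot': array([-5.78191506e-05,  1.25557316e-01,  9.92086232e-01, -5.14783805e-04]), 'ft_force': array([ 0.18512023, -0.18416272,  0.71583829]), 'ft_torque': array([ 0.00385734, -0.05565777, -0.03015537]), 'grasp_force': 0.0, 'grip_width': 0.995648776572775}
scene {'vfov': 53.9390375279642, 'cx': 279.68729591217567, 'cy': 207.86013581456982, 'k1': -0.0033393630691676062, 'rvec': array([ 2.48653479,  1.36921638, -0.23004374]), 'tvec': array([-0.24738124, -0.43458288,  1.33009615])}
top {'vfov': 55.351591893736575, 'cx': 276.9000853314528, 'cy': 203.76107415007021, 'k1': -0.10061210734810214, 'rvec': array([ 2.08840267, -2.14835205,  0.20866931]), 'tvec': array([-0.05835474,  0.57120942,  1.05937336])}
wrist {'vfov': 60.42318659188087, 'cx': 280.22899598705965, 'cy': 209.30630326857244, 'k1': -0.06105339361105714, 'tool_from_camera': array([[ 7.89726542e-05, -9.49676786e-01, -3.13231536e-01,
         8.05617633e-02],
       [ 9.99999620e-01, -1.97080636e-04,  8.49644747e-04,
        -7.79495531e-04],
       [-8.68619763e-04, -3.13231484e-01,  9.49676409e-01,
        -1.40994656e-01],
       [ 0.00000000e+00,  0.00000000e+00,  0.00000000e+00,
         1.00000000e+00]])}
```

View pics/scene0.png

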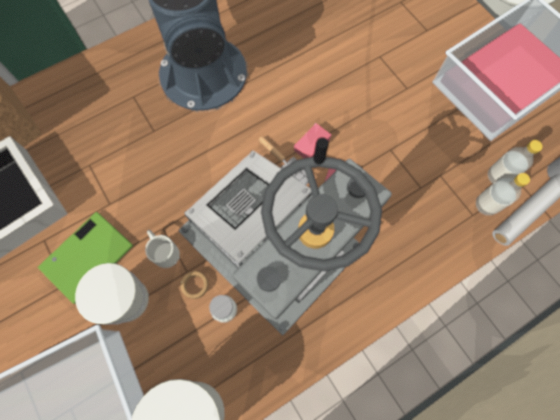

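View pics/top0.png

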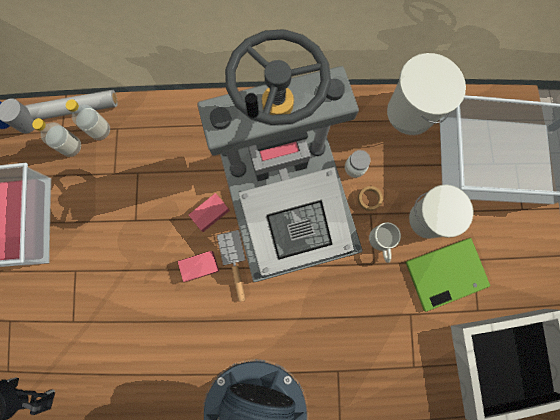

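The scene view shows the press with the guard window near (240,198). In the top view the window is around (300,228), the pedal around (301,230) and the brick at (280,152). I'll zoom in on the top view.

Run:
```python
import cv2
im=cv2.imread("pics/top0.png")[160:290,225:375]
cv2.imwrite("pics/c.png",cv2.resize(im,None,fx=4.5,fy=4.5,interpolation=cv2.INTER_CUBIC))
```

```text
(no output)
```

View pics/c.png

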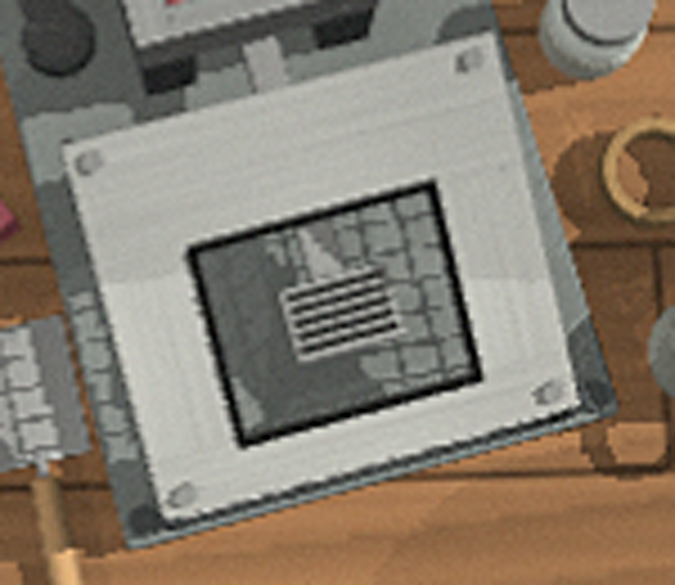

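```bash
cat > h.py <<'E'
import numpy as np,cv2
from scipy.optimize import least_squares
from scipy.spatial.transform import Rotation as R
def proj(p,P):
    c=R.from_rotvec(P["rvec"]).apply(p)+P["tvec"]
    u=c[:,:2]/c[:,2:];u=u*(1+P["k1"]*(u**2).sum(1,keepdims=True))
    return u*210/np.tan(np.radians(P["vfov"]/2))+[P["cx"],P["cy"]]
def place(pts,x,y,a): return R.from_euler("z",a).apply(pts)+[x,y,0]
T=np.tan(np.radians(20));C=np.cos(np.radians(20))
sheet=np.array([[5,125,180],[5,-125,180],[-205,-125,104],[-205,125,104]])/1e3
def win(w,hx=61,hy=73.5,d=3):
    q=[(hx,hy),(hx,-hy),(-hx,-hy),(-hx,hy)]
    return np.array([[-120+a*C-d*.342,w+b,135+a*.342+d*C] for a,b in q])/1e3
def ped(): 
    q=[(22.5,32.5),(22.5,-32.5),(-22.5,-32.5),(-22.5,32.5)]
    return np.array([[-113+a,b,115-.12*a] for a,b in q])/1e3
E
python3 - <<'E'
from h import *
from workcell import ctrl
P=ctrl.camera_params("top")
f=lambda l:np.array(l)/4.5+[225,160]-.4
S=f([(64,147),(493,33),(581,408),(165,522)]);W=f([(187,247),(434,179),(482,379),(241,448)]);D=f([(281,291),(382,264),(402,331),(300,362)])
def res(v):
    x,y,a,w,p,px=v
    return np.r_[(proj(place(sheet,x,y,a),P)-S).ravel(),(proj(place(win(w),x,y,a),P)-W).ravel(),(proj(place(ped()+[px,p,0],x,y,a),P)-D).ravel()]
r=least_squares(res,[.55,0,0,0,0,0]);x,y,a,w,p,px=r.x
print(r.x,np.round(r.fun,1))
print("win",place(np.array([[-.12,w/1e3,.135]]),x,y,a),"ped",place(np.array([[-.113+px,p,.115]]),x,y,a),np.degrees(a))
E
```

```text
[ 0.60159108 -0.10159597  0.23884115  0.2252134  -0.00464519 -0.0037818 ] [-0.5 -0.1  0.3 -0.3 -0.1 -0.7 -0.  -0.3 -0.6  0.   0.6  0.   0.8  0.7
 -0.5  0.6 -1.  -0.2  0.4 -0.7  1.   0.6 -0.5  0.3]
win [[ 0.48494427 -0.12976637  0.135     ]] ped [[ 0.48922333 -0.13373717  0.115     ]] 13.68459011379526
```

send_rows(series=[{"xyz":[0,0,0],"yaw":-1,"jaw":0},{"xyz":[0,0,0],"yaw":-1,"jaw":0},{"xyz":[0,0,0],"yaw":-1,"jaw":0},{"xyz":[0,0,0],"yaw":-1,"jaw":0},{"xyz":[0,0,0],"yaw":-1,"jaw":0},{"xyz":[0,0,0],"yaw":-0.6,"jaw":0},{"xyz":[-10,-33,-2],"yaw":0,"jaw":0},{"xyz":[-10,-33,-2],"yaw":0,"jaw":0},{"xyz":[-10,-33,-2],"yaw":0,"jaw":0},{"xyz":[-10,-33,-2],"yaw":0,"jaw":0},{"xyz":[-10,-33,-2],"yaw":0,"jaw":0},{"xyz":[-10,-33,0],"yaw":0,"jaw":0},{"xyz":[-10,-33,0],"yaw":0,"jaw":0},{"xyz":[-10,-33,0],"yaw":0,"jaw":0},{"xyz":[-10,-33,0],"yaw":0,"jaw":0},{"xyz":[-10,-33,0],"yaw":0,"jaw":0},{"xyz":[-10,-33,0],"yaw":0,"jaw":0},{"xyz":[-10,-33,0],"yaw":0,"jaw":0},{"xyz":[-10,-33,0],"yaw":0,"jaw":0},{"xyz":[0,0,0],"yaw":0,"jaw":0}])

```text
clock: 2.1
ee_pos: [0.3528, 0.095, 0.2411]
eef_rot: [-0.0, -0.116, 0.993, -0.0]
ft_force: [0.2, 1.0, -0.1]
grip_width: -0.005
grasp_force: 0.0
```

send_rows(series=[{"xyz":[-10,-32,0],"yaw":-0.08,"jaw":0},{"xyz":[-10,-32,0],"yaw":0,"jaw":0},{"xyz":[-10,-32,0],"yaw":0,"jaw":0},{"xyz":[-10,-32,0],"yaw":0,"jaw":0},{"xyz":[-10,-32,0],"yaw":0,"jaw":0},{"xyz":[-10,-32,0],"yaw":0,"jaw":0},{"xyz":[-10,-32,0],"yaw":0,"jaw":0},{"xyz":[-7,-29,0],"yaw":0,"jaw":0},{"xyz":[0,0,0],"yaw":0,"jaw":0},{"xyz":[0,0,0],"yaw":0,"jaw":0}])

```text
clock: 3.1
ee_pos: [0.4871, -0.129, 0.2408]
eef_rot: [-0.001, -0.121, 0.993, 0.0]
ft_force: [0.5, 0.9, -0.2]
grip_width: 0.0
grasp_force: 0.0
```

Run:
```python
from workcell import ctrl
import cv2
s=ctrl.get_state();print(s["ee_pos"],s["eef_rot"],s["joints"],s["clock"])
im=ctrl.grab_frame("wrist")[...,::-1].copy()
cv2.imwrite("pics/w1.png",cv2.resize(im,(784,588),interpolation=cv2.INTER_CUBIC))
im=ctrl.grab_frame("top")[...,::-1].copy()
cv2.imwrite("pics/t1.png",im)
```

```text
[ 0.48707302 -0.12901767  0.24081946] [-5.07445372e-04 -1.21311235e-01  9.92614337e-01  3.24915688e-04] [-2.59078692e-01  2.20758750e-01 -5.52217868e-04  1.35066904e+00
  2.26215552e-04 -5.02300406e-01] 3.1
```

View pics/w1.png

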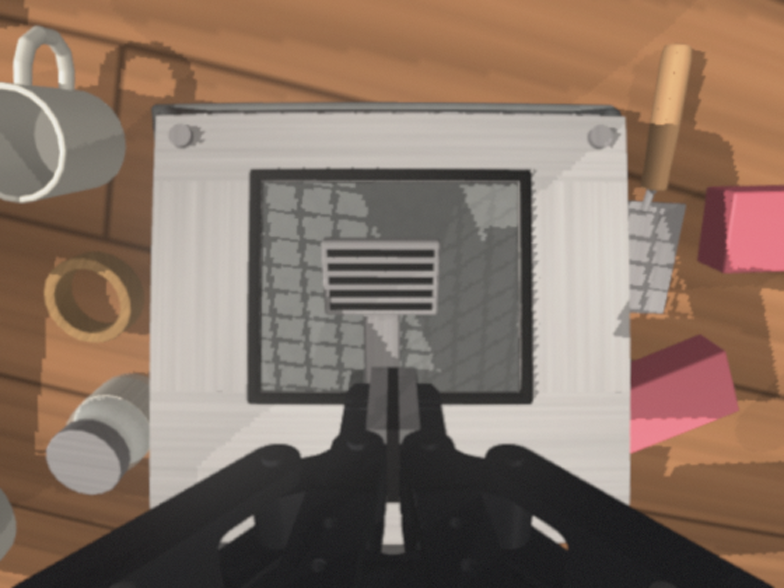

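The wrist view shows the window square with the hand: outer edging corners (248,170), (531,170), (533,403), (247,403), pedal about (325..438, 241..313). I'll refine with this view.

Run:
```python
from h import *
from workcell import ctrl
s=ctrl.get_state();P=dict(ctrl.camera_params("wrist"));M=P["tool_from_camera"]
q=s["eef_rot"];B=np.eye(4);B[:3,:3]=R.from_quat([q[1],q[2],q[3],q[0]]).as_matrix();B[:3,3]=s["ee_pos"]
V=np.linalg.inv(B@M);P["rvec"]=R.from_matrix(V[:3,:3]).as_rotvec();P["tvec"]=V[:3,3]
f=lambda l:(np.array(l)+.5)/1.4-.5
W=f([(533,403),(247,403),(248,170),(531,170)]);D=f([(437,313),(328,313),(322,241),(438,241)])
def res(v):
    x,y,a,p,px=v
    return np.r_[(proj(place(win(0),x,y,a),P)-W).ravel(),(proj(place(ped()+[px,p,0],x,y,a),P)-D).ravel()]
r=least_squares(res,[.6,-.1,.24,0,0]);x,y,a,p,px=r.x
print(r.x,np.round(r.fun,1),np.degrees(a))
w=place(np.array([[-.12,0,.135],[-.117,p,.115]]),x,y,a);print(w)
print("tool offsets mm to win,ped",(R.from_matrix(B[:3,:3]).inv().apply(w-s["ee_pos"])*1e3).round(1))
```

```text
[ 0.60069041 -0.10166581  0.24626435 -0.00480701 -0.00515025] [ 1.2  1.9 -1.3  2.3 -0.7 -1.4  0.8 -1.8  1.1  1.3 -2.3  1.4 -1.5 -1.
  2.6 -1.1] 14.10990797860764
[[ 0.48431082 -0.13091974  0.135     ]
 [ 0.48839218 -0.13485037  0.115     ]]
tool offsets mm to win,ped [[ 3.100e+00 -1.900e+00  1.063e+02]
 [ 1.000e-01 -6.700e+00  1.263e+02]]
```

send_rows(series=[{"xyz":[1,-2,20],"yaw":-0.05,"jaw":0},{"xyz":[1,-2,25],"yaw":-0.05,"jaw":0},{"xyz":[0,0,25],"yaw":0,"jaw":0},{"xyz":[0,0,25],"yaw":0,"jaw":0},{"xyz":[0,0,15],"yaw":0,"jaw":0},{"xyz":[0,0,8],"yaw":0,"jaw":0},{"xyz":[0,0,2],"yaw":0,"jaw":0},{"xyz":[0,0,2],"yaw":0,"jaw":0},{"xyz":[0,0,2],"yaw":0,"jaw":0},{"xyz":[0,0,2],"yaw":0,"jaw":0},{"xyz":[0,0,2],"yaw":0,"jaw":0}])

```text
clock: 4.3
ee_pos: [0.4864, -0.1339, 0.114]
eef_rot: [0.0, -0.126, 0.992, -0.0]
ft_force: [-5.8, -0.7, 12.8]
grip_width: 0.004
grasp_force: 6.1
```

send_rows(series=[{"xyz":[0,0,2],"yaw":0,"jaw":0},{"xyz":[0,0,2],"yaw":0,"jaw":0},{"xyz":[0,0,2],"yaw":0,"jaw":0},{"xyz":[0,0,2],"yaw":0,"jaw":0},{"xyz":[0,0,2],"yaw":0,"jaw":0},{"xyz":[0,0,2],"yaw":0,"jaw":0},{"xyz":[0,0,2],"yaw":0,"jaw":0},{"xyz":[0,0,2],"yaw":0,"jaw":0},{"xyz":[0,0,2],"yaw":0,"jaw":0},{"xyz":[0,0,2],"yaw":0,"jaw":0},{"xyz":[0,0,2],"yaw":0,"jaw":0},{"xyz":[0,0,1],"yaw":0,"jaw":0},{"xyz":[0,0,0],"yaw":0,"jaw":0}])

```text
clock: 5.6
ee_pos: [0.4857, -0.1342, 0.0907]
eef_rot: [-0.0, -0.126, 0.992, -0.0]
ft_force: [-5.8, -1.9, 7.9]
grip_width: 0.004
grasp_force: 4.2
```

send_rows(series=[{"xyz":[0,0,1],"yaw":0,"jaw":0},{"xyz":[0,0,1],"yaw":0,"jaw":0},{"xyz":[0,0,1],"yaw":0,"jaw":0},{"xyz":[0,0,1],"yaw":0,"jaw":0},{"xyz":[0,0,0],"yaw":0,"jaw":0},{"xyz":[0,0,0],"yaw":0,"jaw":0}])

```text
clock: 6.2
ee_pos: [0.4857, -0.1342, 0.0872]
eef_rot: [-0.0, -0.126, 0.992, -0.001]
ft_force: [-9.7, -2.3, 16.8]
grip_width: -0.001
grasp_force: 9.3
```

send_rows(series=[{"xyz":[0,0,1],"yaw":0,"jaw":0},{"xyz":[0,0,1],"yaw":0,"jaw":0},{"xyz":[0,0,0],"yaw":0,"jaw":0},{"xyz":[0,0,0],"yaw":0,"jaw":0}])

```text
clock: 6.6
ee_pos: [0.4858, -0.1343, 0.0867]
eef_rot: [0.0, -0.126, 0.992, -0.001]
ft_force: [-22.3, 1.3, 48.8]
grip_width: -0.001
grasp_force: 24.9
```

send_rows(series=[{"xyz":[0,0,0],"yaw":0,"jaw":0},{"xyz":[0,0,0],"yaw":0,"jaw":0},{"xyz":[0,0,-2],"yaw":0,"jaw":0},{"xyz":[0,0,-4],"yaw":0,"jaw":0},{"xyz":[0,0,-10],"yaw":0,"jaw":0},{"xyz":[0,0,-25],"yaw":0,"jaw":0},{"xyz":[0,0,-30],"yaw":0,"jaw":0},{"xyz":[0,0,-30],"yaw":0,"jaw":0},{"xyz":[0,0,-30],"yaw":0,"jaw":0},{"xyz":[0,0,-20],"yaw":0,"jaw":0},{"xyz":[10,33,0],"yaw":0,"jaw":0},{"xyz":[10,33,0],"yaw":0,"jaw":0},{"xyz":[10,33,0],"yaw":0,"jaw":0},{"xyz":[10,33,0],"yaw":0,"jaw":0},{"xyz":[10,33,0],"yaw":0,"jaw":0},{"xyz":[10,33,0],"yaw":0,"jaw":0},{"xyz":[10,33,0],"yaw":0,"jaw":0},{"xyz":[10,33,0],"yaw":0,"jaw":0},{"xyz":[0,0,0],"yaw":0,"jaw":0},{"xyz":[0,0,0],"yaw":0,"jaw":0}])

```text
clock: 8.6
ee_pos: [0.3429, 0.1023, 0.2359]
eef_rot: [0.001, -0.127, 0.992, 0.0]
ft_force: [0.4, -0.4, 0.6]
grip_width: -0.0
grasp_force: 0.0
```

Run:
```python
from workcell import ctrl
import cv2
s=ctrl.get_state();print(s["ee_pos"],s["clock"])
im=ctrl.grab_frame("top")[...,::-1][120:300,180:400]
cv2.imwrite("pics/t2.png",cv2.resize(im,None,fx=3.3,fy=3.3,interpolation=cv2.INTER_CUBIC))
```

```text
[0.3428611  0.10234066 0.23592394] 8.6
```

View pics/t2.png

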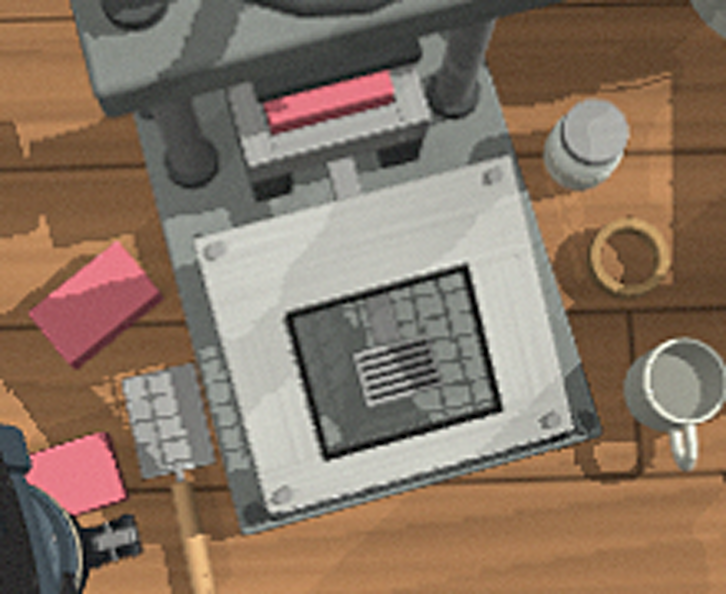

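The brick now shows its side face, standing above the mould rim at about (330,100). The pedal at (398,373) is down, the other things look undisturbed and the hand is clear.

```bash
python3 -c "
from workcell import ctrl
print(ctrl.finish_job())"
```

```text
the job is handed in; nothing more can be done
None
```

I pushed the pedal down to its hard stop (force rose to 49 N with almost no further travel), the last picture shows the brick standing raised in the mould with the hand clear, and the job is handed in; no verdict was returned.

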